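# Rock a jammed round-knobbed cutter out of its block

### The job

The print cutter with the round, coin-shaped wooden knob is jammed in its wooden block. Rock it to one side and then to the other, towards the two brass cheeks, so that both cheeks are pushed back, then pull it straight up and put it in the wicker basket, letting go of it there. Leave the straight-handled cutter standing in its own block.

Things in the scene. Friction and masses are not known exactly. Their poses are not given: they have to be found in the camera images.
- burin: Jammed cutter 128 mm tall, 140 g, steel shank, flat round wooden knob. Origin: centre of foot; z up the tool. mm above origin: shank 20 (x) by 16 (y) at 0-64; shoulders 26 wide in y at 38-46; neck 18 x 18 at 70-100; knob: disc 36 across, 22 thick along x, at 92-128 (grip it at 108, closing along x). It rocks only about its x axis: the handle leans to +y or -y, pivoting at the foot.
- burin_block: Its fixed wooden block, 60 (x) by 100 (y) by 68 mm high; origin: centre of the underside, axes as the burin's. The foot stands 8 mm above the table in a 6 mm deep socket with 1.5 mm play; the block's top is 60 mm above the burin's origin. Two brass cheeks in the top, at +y and -y, 1 mm from the shank, each overlap a shoulder by 4 mm, so a straight pull does not free it.
- cheek_a (a joint): Brass cheek on the burin's +y side: 0 at the start, up to 0.007 m as the leaning shank pushes it outwards. Stiff (6 N), stays where pushed; clears the shoulder at 0.004 to 0.005. Leaning the tool 9 to 10 degrees to +y pushes it back 5 to 7 mm; then it stops.
- cheek_b (a joint): The same on the burin's -y side: 0 at the start, up to 0.007 m, pushed back by leaning the tool to -y.
- basket: Small open wicker basket, fixed on the table, 126 mm (its x) by 173 mm (its y), 75 mm high. Origin: centre of its underside; z up. Inner floor 12 mm above the origin, walls 12 to 20 mm thick.
- straight_cutter: Bystander: a similar cutter in an identical block, with a plain straight handle 16 mm square and no knob, 170 mm tall. Origin: centre of its foot, z up. Leave it where it is.
Mind the look-alikes: they are no part of the job. Leave any green look-alike of the burin alone. There is more than one size of the basket; the job needs the larger.

How it is judged:
By the outcome, as a careful person would: the job done as asked, in the order asked, and still so for the second after the job is handed in, with the robot touching nothing.
It also fails if it takes over 48 s, if anything falls off the work surface, if the arm or the gripper's body presses on something with over 40 N, if the wrist force passes 120 N, or if a joint passes its speed limit or range.

### The arm

A 6-joint arm with a two-finger parallel gripper is mounted at the origin on a cart in front of the work surface, level with it; the furniture and walls round the work are solid. World frame = base frame: x ahead of the robot, y to its left, z up, the work surface at z = 0. Lengths are in m, angles in degrees, forces in N, time in s.
With the tool pointing down it reaches from about 0.225 to 0.875 m from the base axis. Payload 3.4 kg.
Tool frame: the origin (TCP) lies midway between the tips of the shut fingers; the grasp point (between the pads) lies 19 mm behind it (bot.tcp_to_grasp is the distance from the TCP to the grasp point, in m); z points along the fingers, y is the line along which they close (so a half turn about z gives the same grasp; the last joint's range is limited). The gripper opens to 85 mm and grips with 20 to 120 N. Pads are 22 mm wide; open, the fingers measure 114 mm over their backs; the gripper's body (76 mm by 85 mm) begins 54 mm behind the grasp point. The pads swing forward as they close: fully open they stand 13 mm farther back than shut.
Start: joints at [61.077, 15.808, 86.224, -0, 77.962, -6.933], TCP at [0.215, 0.533, 0.231] pointing down, gripper open.
Joint ranges: [-165.64, 165.64], [-43.16, 119.46], [12.63, 154.43], [-67.54, 247.53], [6.08, 155.33], [-154.97, 154.97]. Speed limits (degrees/s): [147.25, 147.25, 180, 180, 180, 180].

### API

Orientations are given as [roll, pitch, yaw] about the fixed x, y, z axes, in that order (R = Rz(yaw) Ry(pitch) Rx(roll)).
In Python, from station import bot gives the robot as it stands.
- The arm moves only by the shell command python3 -m pendant 'ROWS'. ROWS is JSON, a list of rows, each an object of numbers: "hand": the finger opening in mm, from 0 to 85.4; "x", "y", "z": the shift along the world's x, y, z as a fraction of full scale; "yaw": the turn about the world's z as a fraction of full scale. A call has 1 to 20 rows; each row is the pose to reach, as a shift and turn from the pose commanded when the call began; what a row does not reach only later rows make up. Full scale, the value 1, is 150 mm for a shift and 120 degrees for a turn. A row lasts 1/10 s, in which the tool goes at most 50 mm and 8.59 degrees, less where a joint would pass 70% of its speed; a pose out of reach is approached as far as the arm can. A call with a number of a shift or a turn outside -1 to 1 is refused whole. A call with a gripper value outside its range is refused whole. The fingers move at their own pace and stop on an object; the grip force is fixed at half the most. Time passes only in rows, so rows that repeat a pose let the fingers close. It gives the time, the measured TCP pose, the force, the opening and the grip force at its end, in the units of the state.
- bot.observe(): the state, without advancing time (a new reading comes with each control period).
- bot.read_camera(name): name is "side" or "top"; returns (picture, depth): 420x560x3 uint8, red, green, blue; 420x560 float32, m along the optical axis (not along the pixel's ray), 0 where there is no reading.
- bot.camera_info(name): a dict with "vfov" (degrees; the focal length in pixels is half the picture's height over the tangent of half this angle, whatever the lens; pixels are square), "cx", "cy" (the principal point, pixels), "k1" (the pictures are not rectified: a ray, as slopes to the right and down, at radius r is drawn at 1 + k1 r^2 times it, then the intrinsics apply), "R" (3x3) and "t" (3): a world point X has camera coordinates R X + t. Camera axes: x right, y down, z forward; pixel columns grow to the right and rows downward; lengths in m; the calibration is good to about 2 mm. A picture is of the moment at which its call begins. camera_info takes no time and is no camera call.
- bot.job_done(): hands the job in; it is judged then, once.
The state is a dict: "t": time; "joints": joint angles; "qvel": joint speeds; "joint_efforts": joint torques, N m; "tool_pos": TCP position; "tcp_rot": TCP orientation; "wrist_force": force on the tool from outside, world axes, zero at the start; "torque": the same for the moment, N m; "width": finger opening in m; "grasp_force": force on a finger pad.
Only numpy, scipy, OpenCV 4.12 (cv2) and the standard library are available. Lean on these libraries where they do the work, as an engineer would, in place of code of your own. Each camera call takes 0.05 s, during which the arm holds its last target. There are 200 camera calls.

## Working session

There is one attempt and no reset: what is moved stays moved. The work goes in short steps, Python scripts to look and compute and a shell command to move; the robot and the scene stay as the last step left them, time stands still between calls to the robot, and variables do not carry over. Pictures are saved under pics/ and viewed, at most 10 in all, crops included, and the job is handed in when it is done.

```bash
mkdir -p pics
cat > h.py <<'E'
import numpy as np, cv2
from station import bot
def snap(n,f):
    im,d=bot.read_camera(n); cv2.imwrite('pics/'+f+'.png',im[:,:,::-1]); np.save('pics/'+f+'.npy',d); return im,d
def K(n):
    c=bot.camera_info(n); f=210/np.tan(np.radians(c['vfov'])/2); return c,f
def pt(n,d,u,v,z=None):
    c,f=K(n); q=np.array([(u-c['cx'])/f,(v-c['cy'])/f]); s=q.copy()
    for _ in range(20): s=q/(1+c['k1']*(s@s))
    r=np.array([s[0],s[1],1]); R=np.array(c['R']);t=np.array(c['t'])
    if z is None: return R.T@(r*d[int(v),int(u)]-t)
    o=-R.T@t; w=R.T@r; return o+w*(z-o[2])/w[2]
def cloud(n,d):
    c,f=K(n); v,u=np.mgrid[:420,:560]; q=np.stack([(u-c['cx'])/f,(v-c['cy'])/f],-1); s=q.copy()
    for _ in range(20): s=q/(1+c['k1']*(s**2).sum(-1,keepdims=True))
    r=np.concatenate([s,np.ones_like(s[...,:1])],-1)*d[...,None]
    return (r-np.array(c['t']))@np.array(c['R'])
E
python3 - <<'E'
from h import *
snap('top','t0');snap('side','s0');print(bot.observe())
for n in('top','side'):print(bot.camera_info(n))
E
```

```text
{'t': 0.1, 'joints': array([ 6.10782712e+01,  1.58429189e+01,  8.62872092e+01,  1.56635109e-03,
        7.79619520e+01, -6.93246287e+00]), 'qvel': array([ 0.12544742,  0.11833121, -0.16423948, -0.07018892,  0.04507435,
       -0.00627435]), 'joint_efforts': array([ 1.27414871e-03, -4.17705238e+01, -2.46404654e+01, -1.83454922e-04,
        5.80365289e-03,  8.00358350e-06]), 'tool_pos': array([0.21506622, 0.53276574, 0.23054222]), 'tcp_rot': array([-1.79908778e+02, -1.26341832e-02,  1.58010396e+02]), 'wrist_force': array([-0.5416065 ,  0.45682712, -0.74413431]), 'torque': array([-0.01295098, -0.00990037, -0.00240182]), 'grasp_force': 0.0, 'width': 0.08541344067516861}
{'vfov': 48.77222091754494, 'cx': 271.7105254107451, 'cy': 215.2645548861308, 'k1': -0.020614638278302462, 'R': array([[-0.01356527, -0.99989996, -0.00400777],
       [-0.99154036,  0.01396909, -0.12904487],
       [ 0.12908795,  0.00222334, -0.99163066]]), 't': array([-0.04424171,  0.64089735,  1.09772922])}
{'vfov': 57.608859291461336, 'cx': 279.08961755838794, 'cy': 214.47504728633768, 'k1': -0.056865281449712465, 'R': array([[-0.99958407,  0.02632874, -0.01176821],
       [ 0.02373983,  0.51952435, -0.85412579],
       [-0.01637418, -0.85404991, -0.5199333 ]]), 't': array([0.66961845, 0.05983953, 0.86723427])}
```

View pics/t0.png

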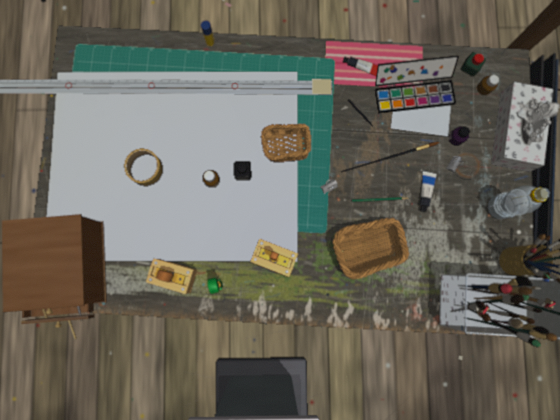

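View pics/s0.png

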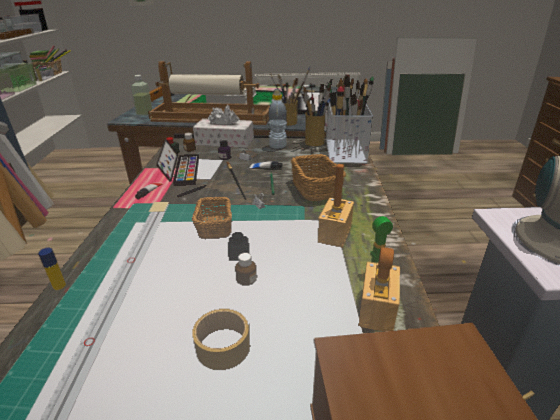

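The top view shows the knobbed burin in its block near (170,276), a green look-alike at (214,284), the straight cutter's block at (274,257), the large basket at (370,248) and the small one at (287,143). The side view shows the burin at (384,285) and the straight cutter at (337,205). I'll enlarge both cameras around the burin.

Run:
```python
from h import *
t=cv2.imread('pics/t0.png');s=cv2.imread('pics/s0.png')
a=cv2.resize(t[245:305,135:235],(800,480),interpolation=cv2.INTER_CUBIC)
cv2.imwrite('pics/ct.png',a)
cv2.imwrite('pics/cs.png',cv2.resize(s[205:335,340:440],(460,598),interpolation=cv2.INTER_CUBIC))
for n,f in(('top','t0'),('side','s0')):
    d=np.load(f'pics/{f}.npy');P=cloud(n,d)
    if n=='top':
        for (u,v) in [(168,275),(214,284),(274,257),(60,260),(370,250),(345,262)]:print(u,v,P[v,u].round(3))
    else:
        for (u,v) in [(386,256),(380,290),(381,224),(400,380)]:print(u,v,P[v,u].round(3))
```

```text
168 275 [0.497 0.18  0.129]
214 284 [0.476 0.077 0.13 ]
274 257 [ 0.532 -0.057  0.179]
60 260 [0.533 0.419 0.144]
370 250 [ 0.553 -0.299  0.007]
345 262 [ 0.523 -0.226  0.064]
386 256 [0.5   0.205 0.13 ]
380 290 [0.504 0.216 0.066]
381 224 [0.48  0.096 0.121]
400 380 [0.548 0.441 0.143]
```

View pics/ct.png

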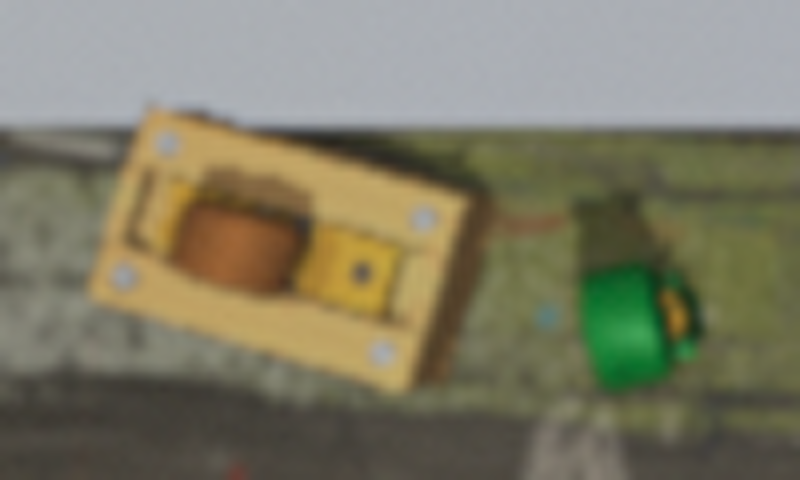

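View pics/cs.png

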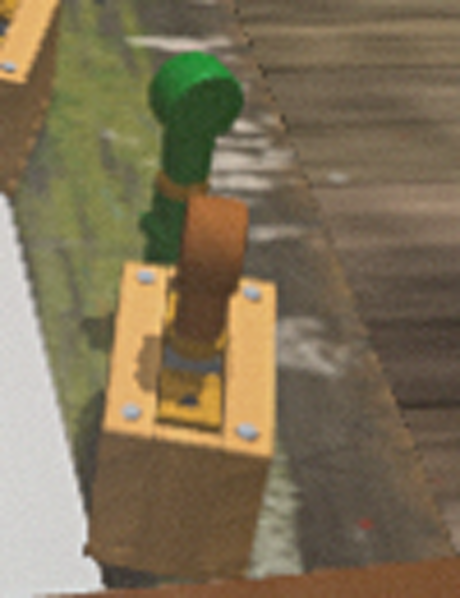

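The crop shows the top-face screws at (168,143), (424,219), (383,353), (123,277), and the knob's top centre near (240,250). The block's long axis (y) runs down-right. The green look-alike stands about 100 mm away, roughly along that axis.

Run:
```python
from h import *
T=np.load('pics/t0.npy');P=cloud('top',T);S=cloud('side',np.load('pics/s0.npy'))
g=lambda x,y,z:pt('top',T,135+(x+.5)/8-.5,245+(y+.5)/8-.5,z)
for nm,L in(('corn',[(152,112),(468,197),(415,388),(92,297)]),('screw',[(168,143),(424,219),(383,353),(123,277)])):
    Q=np.array([g(*p,.068) for p in L])[:,:2]
    print(nm,Q.round(4).tolist(),'c',Q.mean(0).round(4),'len',[np.linalg.norm(Q[i]-Q[i-1]).round(4) for i in range(4)])
    r=cv2.minAreaRect((Q*1000).astype(np.float32));print(r)
    e=Q[1]-Q[0]+Q[2]-Q[3];print('long axis deg',np.degrees(np.arctan2(e[1],e[0])))
print('knob',g(240,250,.134).round(4))
c=np.array([.497,.19])
for n,C in(('top',P),('side',S)):
    m=(np.hypot(C[...,0]-c[0],C[...,1]-c[1])<.06)
    k=C[m&(C[...,2]>.10)];print(n,'knob',len(k),np.median(k,0),k.min(0),k.max(0))
    b=C[m&(abs(C[...,2]-.068)<.006)];print(n,'top face',len(b),cv2.minAreaRect((b[:,:2]*1000).astype(np.float32)),np.median(b[:,2]))
# basket rim, green, straight cutter
b=P[225:285,325:415].reshape(-1,3);r=b[(b[:,2]>.06)&(b[:,2]<.09)];print('basket rim',cv2.minAreaRect((r[:,:2]*1000).astype(np.float32)),np.median(r[:,2]))
for nm,c in(('green',(.476,.085)),('straight',(.53,-.05))):
  for n,C in(('top',P),('side',S)):
    m=(np.hypot(C[...,0]-c[0],C[...,1]-c[1])<.05)&(C[...,2]>.08);k=C[m];print(nm,n,len(k),k.min(0).round(3),k.max(0).round(3))
c=P[220:320,0:110].reshape(-1,3);c=c[c[:,2]>.1];print('box',c.min(0),c.max(0))
```

```text
corn [[0.5369, 0.2292], [0.5106, 0.1349], [0.4549, 0.1501], [0.4826, 0.246]] c [0.4962 0.1901] len [np.float64(0.0568), np.float64(0.0979), np.float64(0.0577), np.float64(0.0999)]
((496.4687805175781, 190.06890869140625), (99.85005187988281, 57.72827911376953), 73.88832092285156)
long axis deg -105.8495827873369
screw [[0.5276, 0.2243], [0.5043, 0.1479], [0.4652, 0.1597], [0.4883, 0.237]] c [0.4964 0.1922] len [np.float64(0.0413), np.float64(0.0799), np.float64(0.0408), np.float64(0.0807)]
((496.4835205078125, 192.3733367919922), (80.69375610351562, 41.28114318847656), 73.25244903564453)
long axis deg -106.84216704805138
knob [0.4957 0.1869 0.134 ]
top knob 163 [0.49536083 0.18983797 0.13191841] [0.48176745 0.17325935 0.1080394 ] [0.50898994 0.21064668 0.13851253]
top top face 831 ((495.7704162597656, 192.58773803710938), (100.73959350585938, 60.095821380615234), 72.86681365966797) 0.06712612104634169
side knob 308 [0.49993892 0.20566125 0.12653362] [0.48370906 0.18191752 0.10001104] [0.51112074 0.21406475 0.13568574]
side top face 1135 ((496.6936340332031, 194.44476318359375), (99.763916015625, 59.986610412597656), 73.59688568115234) 0.066171515484283
basket rim ((559.7758178710938, -287.73883056640625), (126.24665832519531, 173.7583465576172), 17.619903564453125) 0.0710497588695104
green top 165 [0.454 0.07  0.096] [0.489 0.095 0.131]
green side 382 [0.455 0.074 0.08 ] [0.492 0.099 0.127]
straight top 1004 [ 0.493 -0.064  0.08 ] [ 0.543 -0.048  1.171]
straight side 302 [ 0.529 -0.06   0.081] [ 0.547 -0.044  0.177]
box [ 0.41572577 -0.05563066  0.1001294 ] [0.62717324 0.55687343 1.17106915]
```

The block measures 100 x 60 mm, as given, with its top at z 0.067. Its centre is (0.496, 0.193) and its long axis is at 73.3 deg. The fingers need tool yaw 73.3 deg, which is a turn of -84.7 deg (-0.706). I'll go over it high first.

```bash
python3 -m pendant '[{"x":0.6,"y":-1,"yaw":-0.706,"hand":60},{"x":0.6,"y":-1,"yaw":-0.706,"hand":60},{"x":0.6,"y":-1,"yaw":-0.706,"hand":60},{"x":0.6,"y":-1,"yaw":-0.706,"hand":60},{"x":0.6,"y":-1,"yaw":-0.706,"hand":60},{"x":0.6,"y":-1,"yaw":-0.706,"hand":60},{"x":0.6,"y":-1,"yaw":-0.706,"hand":60},{"x":0.6,"y":-1,"yaw":-0.706,"hand":60},{"x":0.6,"y":-1,"yaw":-0.706,"hand":60},{"x":0.6,"y":-1,"yaw":-0.706,"hand":60},{"x":0.6,"y":-1,"yaw":-0.706,"hand":60}]'; python3 -m pendant '[{"x":1,"y":-1,"hand":60},{"x":1,"y":-1,"hand":60},{"x":1,"y":-1,"hand":60},{"x":1,"y":-1,"hand":60},{"x":1,"y":-1,"hand":60},{"x":1,"y":-1,"hand":60}]'
```

```text
invalid input at $[0]: expected keys hand, x, y, z, yaw
invalid input at $[0]: expected keys hand, x, y, z, yaw
```

```bash
python3 -m pendant '[{"x":0.6,"y":-1,"z":0,"yaw":-0.706,"hand":60},{"x":0.6,"y":-1,"z":0,"yaw":-0.706,"hand":60},{"x":0.6,"y":-1,"z":0,"yaw":-0.706,"hand":60},{"x":0.6,"y":-1,"z":0,"yaw":-0.706,"hand":60},{"x":0.6,"y":-1,"z":0,"yaw":-0.706,"hand":60},{"x":0.6,"y":-1,"z":0,"yaw":-0.706,"hand":60},{"x":0.6,"y":-1,"z":0,"yaw":-0.706,"hand":60},{"x":0.6,"y":-1,"z":0,"yaw":-0.706,"hand":60},{"x":0.6,"y":-1,"z":0,"yaw":-0.706,"hand":60},{"x":0.6,"y":-1,"z":0,"yaw":-0.706,"hand":60},{"x":0.6,"y":-1,"z":0,"yaw":-0.706,"hand":60}]'; python3 -m pendant '[{"x":1,"y":-1,"z":0,"yaw":0,"hand":60},{"x":1,"y":-1,"z":0,"yaw":0,"hand":60},{"x":1,"y":-1,"z":0,"yaw":0,"hand":60},{"x":1,"y":-1,"z":0,"yaw":0,"hand":60},{"x":1,"y":-1,"z":0,"yaw":0,"hand":60},{"x":1,"y":-1,"z":0,"yaw":0,"hand":60}]'
```

```text
t: 1.2
tool_pos: [0.3051, 0.383, 0.231]
tcp_rot: [-180.0, 0.0, 73.3]
wrist_force: [-0.8, 0.3, 0.3]
width: 0.0603
grasp_force: 0.0
t: 1.8
tool_pos: [0.4563, 0.2319, 0.2309]
tcp_rot: [-180.0, 0.0, 73.2]
wrist_force: [-0.2, 0.7, 1.3]
width: 0.0602
grasp_force: 0.0
```

```bash
python3 -m pendant '[{"x":0.273,"y":-0.273,"z":0,"yaw":0,"hand":60},{"x":0.273,"y":-0.273,"z":0,"yaw":0,"hand":60},{"x":0.273,"y":-0.273,"z":-0.2,"yaw":0,"hand":60},{"x":0.273,"y":-0.273,"z":-0.4,"yaw":0,"hand":60},{"x":0.273,"y":-0.273,"z":-0.4,"yaw":0,"hand":60},{"x":0.273,"y":-0.273,"z":-0.4,"yaw":0,"hand":60}]'
python3 - <<'E'
from h import *
for n,w in(('top',(120,220,230,310)),('side',(320,150,460,330))):
    im,_=snap(n,n+'1');a,b,c,d=w;cr=im[b:d,a:c,::-1]
    cv2.imwrite(f'pics/{n}1c.png',cv2.resize(cr,None,fx=3.3,fy=3.3,interpolation=cv2.INTER_CUBIC))
a=cv2.imread('pics/top1c.png');b=cv2.imread('pics/side1c.png')
h=max(a.shape[0],b.shape[0]);p=lambda m:cv2.copyMakeBorder(m,0,h-m.shape[0],0,0,0)
m=cv2.hconcat([p(a),p(b)]);s=min(800/m.shape[1],600/m.shape[0]);cv2.imwrite('pics/j1.png',cv2.resize(m,None,fx=s*.99,fy=s*.99))
E
```

```text
t: 2.4
tool_pos: [0.4952, 0.1934, 0.1715]
tcp_rot: [-179.9, 0.0, 73.4]
wrist_force: [0.1, 0.3, 0.7]
width: 0.06
grasp_force: 0.0
```

View pics/j1.png

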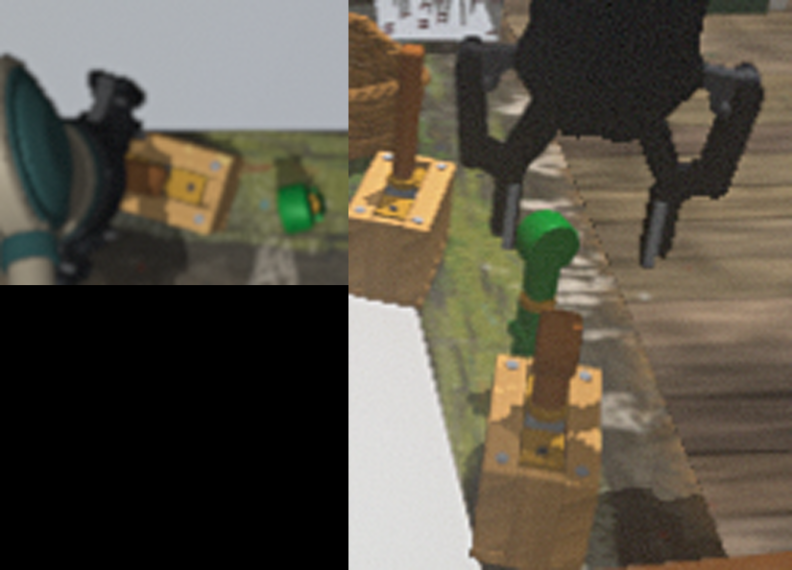

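The side view shows the fingers straddling the knob: tips at about (510,245) and (650,265), knob at (560,320). After allowing for perspective they are centred to about 2–3 mm. I'll descend and close.

```bash
python3 -m pendant '[{"x":0,"y":0,"z":-0.15,"yaw":0,"hand":60},{"x":0,"y":0,"z":-0.3,"yaw":0,"hand":60},{"x":0,"y":0,"z":-0.45,"yaw":0,"hand":60},{"x":0,"y":0,"z":-0.5,"yaw":0,"hand":60},{"x":0,"y":0,"z":-0.5,"yaw":0,"hand":50},{"x":0,"y":0,"z":-0.5,"yaw":0,"hand":40},{"x":0,"y":0,"z":-0.5,"yaw":0,"hand":32},{"x":0,"y":0,"z":-0.5,"yaw":0,"hand":28},{"x":0,"y":0,"z":-0.5,"yaw":0,"hand":25},{"x":0,"y":0,"z":-0.5,"yaw":0,"hand":23}]'; python3 -c "
from h import *
print(bot.observe())"
```

```text
t: 3.5
tool_pos: [0.4965, 0.1923, 0.0967]
tcp_rot: [180.0, -0.0, 73.3]
wrist_force: [-0.3, -0.4, -0.2]
width: 0.0231
grasp_force: 0.1
{'t': 3.5, 'joints': array([ 1.36834864e+01,  1.86002175e+01,  1.03059833e+02, -5.98046201e-03,
        5.82965116e+01,  3.03965362e+01]), 'qvel': array([ 0.00557291,  0.17726324,  0.06147336,  0.06286081, -0.12898793,
       -0.0488646 ]), 'joint_efforts': array([ 4.01951373e-02, -4.01496184e+01, -2.01029456e+01,  1.32232075e-02,
        3.44690646e-02, -1.02631569e-03]), 'tool_pos': array([0.49646397, 0.19226727, 0.09667175]), 'tcp_rot': array([ 1.79959958e+02, -1.75877975e-02,  7.32900973e+01]), 'wrist_force': array([-0.28418383, -0.3748068 , -0.18348485]), 'torque': array([-0.03667879, -0.01478004,  0.04684316]), 'grasp_force': 0.055785071026548394, 'width': 0.023107202184288703}
```

```bash
python3 -m pendant '[{"x":0,"y":0,"z":0,"yaw":0,"hand":16},{"x":0,"y":0,"z":0,"yaw":0,"hand":16},{"x":0,"y":0,"z":0,"yaw":0,"hand":16},{"x":0,"y":0,"z":0,"yaw":0,"hand":16}]';python3 -m pendant '[{"x":0.006,"y":0.02,"z":0,"yaw":0,"hand":16},{"x":0.012,"y":0.04,"z":-0.001,"yaw":0,"hand":16},{"x":0.018,"y":0.06,"z":-0.003,"yaw":0,"hand":16},{"x":0.024,"y":0.08,"z":-0.005,"yaw":0,"hand":16},{"x":0.029,"y":0.096,"z":-0.007,"yaw":0,"hand":16},{"x":0.029,"y":0.096,"z":-0.007,"yaw":0,"hand":16},{"x":0.029,"y":0.096,"z":-0.007,"yaw":0,"hand":16}]'
python3 - <<'E'
from h import *
im,_=snap('side','s2')
cv2.imwrite('pics/s2c.png',cv2.resize(im[200:340,330:450,::-1],None,fx=4.2,fy=4.2,interpolation=cv2.INTER_CUBIC))
E
```

```text
t: 3.9
tool_pos: [0.4968, 0.1923, 0.0968]
tcp_rot: [179.9, -0.0, 73.3]
wrist_force: [0.3, -0.3, 4.4]
width: 0.0212
grasp_force: 59.1
t: 4.6
tool_pos: [0.5004, 0.204, 0.0963]
tcp_rot: [179.9, 0.3, 73.4]
wrist_force: [-1.5, -6.6, 12.0]
width: 0.0209
grasp_force: 61.1
```

View pics/s2c.png

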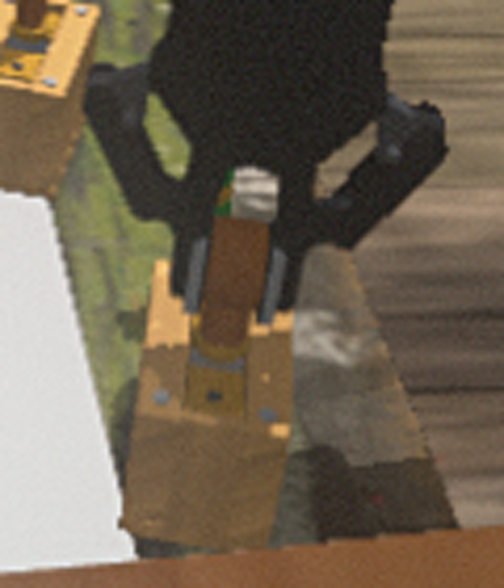

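The knob is gripped between the pads at (235,270) and leaning towards +y (the camera). I'll lean further, to about 18 mm measured.

```bash
python3 -m pendant '[{"x":0.004,"y":0.012,"z":-0.002,"yaw":0,"hand":16},{"x":0.008,"y":0.026,"z":-0.004,"yaw":0,"hand":16},{"x":0.011,"y":0.038,"z":-0.006,"yaw":0,"hand":16},{"x":0.011,"y":0.038,"z":-0.006,"yaw":0,"hand":16},{"x":0.011,"y":0.038,"z":-0.006,"yaw":0,"hand":16},{"x":0.011,"y":0.038,"z":-0.006,"yaw":0,"hand":16}]'
```

```text
t: 5.25
tool_pos: [0.5017, 0.2083, 0.0959]
tcp_rot: [179.9, 0.5, 73.4]
wrist_force: [-2.6, -11.1, 15.9]
width: 0.0213
grasp_force: 62.1
```

```bash
python3 -m pendant '[{"x":0.004,"y":0.013,"z":-0.001,"yaw":0,"hand":16},{"x":0.008,"y":0.026,"z":-0.002,"yaw":0,"hand":16},{"x":0.008,"y":0.026,"z":-0.002,"yaw":0,"hand":16},{"x":0.008,"y":0.026,"z":-0.002,"yaw":0,"hand":16},{"x":0.008,"y":0.026,"z":-0.002,"yaw":0,"hand":16}]'
```

```text
t: 5.75
tool_pos: [0.5025, 0.2112, 0.0952]
tcp_rot: [179.9, 0.6, 73.5]
wrist_force: [-2.9, -13.7, 14.5]
width: 0.0216
grasp_force: 62.3
```

Moved 19.7 mm, about 10 deg. Now I'll swing to the other side.

```bash
python3 -m pendant '[{"x":-0.008,"y":-0.027,"z":0.004,"yaw":0,"hand":16},{"x":-0.016,"y":-0.053,"z":0.008,"yaw":0,"hand":16},{"x":-0.024,"y":-0.08,"z":0.011,"yaw":0,"hand":16},{"x":-0.032,"y":-0.107,"z":0.013,"yaw":0,"hand":16},{"x":-0.04,"y":-0.133,"z":0.015,"yaw":0,"hand":16},{"x":-0.048,"y":-0.16,"z":0.015,"yaw":0,"hand":16},{"x":-0.056,"y":-0.187,"z":0.015,"yaw":0,"hand":16},{"x":-0.064,"y":-0.213,"z":0.013,"yaw":0,"hand":16},{"x":-0.072,"y":-0.24,"z":0.011,"yaw":0,"hand":16},{"x":-0.08,"y":-0.267,"z":0.008,"yaw":0,"hand":16},{"x":-0.088,"y":-0.293,"z":0.004,"yaw":0,"hand":16},{"x":-0.096,"y":-0.32,"z":0,"yaw":0,"hand":16},{"x":-0.096,"y":-0.32,"z":0,"yaw":0,"hand":16},{"x":-0.096,"y":-0.32,"z":0,"yaw":0,"hand":16},{"x":-0.096,"y":-0.32,"z":0,"yaw":0,"hand":16}]'
```

```text
t: 7.25
tool_pos: [0.4917, 0.1732, 0.0955]
tcp_rot: [179.8, -0.6, 73.1]
wrist_force: [1.4, 11.7, 6.4]
width: 0.0212
grasp_force: 61.8
```

That side is symmetric at 19.8 mm. Back to upright, then a gentle pull.

```bash
python3 -m pendant '[{"x":0.012,"y":0.04,"z":0.006,"yaw":0,"hand":16},{"x":0.024,"y":0.08,"z":0.011,"yaw":0,"hand":16},{"x":0.036,"y":0.12,"z":0.014,"yaw":0,"hand":16},{"x":0.048,"y":0.16,"z":0.015,"yaw":0,"hand":16},{"x":0.048,"y":0.16,"z":0.015,"yaw":0,"hand":16},{"x":0.048,"y":0.16,"z":0.015,"yaw":0,"hand":16},{"x":0.048,"y":0.16,"z":0.015,"yaw":0,"hand":16}]'
python3 -m pendant '[{"x":0,"y":0,"z":0.02,"yaw":0,"hand":16},{"x":0,"y":0,"z":0.04,"yaw":0,"hand":16},{"x":0,"y":0,"z":0.06,"yaw":0,"hand":16},{"x":0,"y":0,"z":0.08,"yaw":0,"hand":16},{"x":0,"y":0,"z":0.08,"yaw":0,"hand":16}]'
python3 - <<'E'
from h import *
im,_=snap('side','s3')
cv2.imwrite('pics/s3c.png',cv2.resize(im[200:340,330:450,::-1],None,fx=4.2,fy=4.2,interpolation=cv2.INTER_CUBIC))
E
```

```text
t: 7.95
tool_pos: [0.4952, 0.19, 0.0958]
tcp_rot: [-179.9, 0.3, 73.4]
wrist_force: [0.0, -4.9, 4.6]
width: 0.0212
grasp_force: 61.8
t: 8.45
tool_pos: [0.4955, 0.1921, 0.1082]
tcp_rot: [-179.9, 0.1, 73.3]
wrist_force: [-0.4, -1.6, -0.8]
width: 0.0213
grasp_force: 60.8
```

View pics/s3c.png

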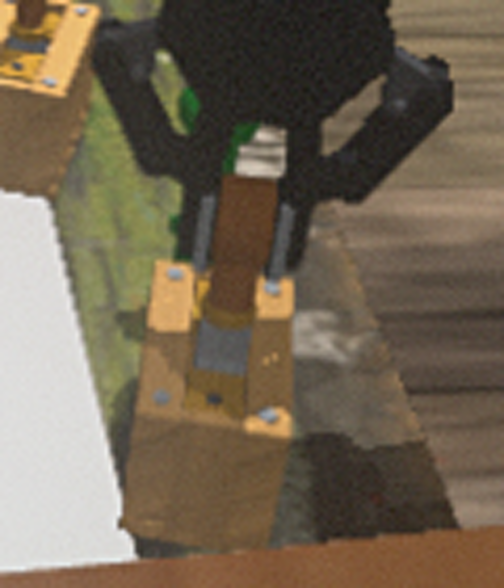

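The burin is free: about 25 px of shank shows above the open cheeks, at (222,345), and the pull force is negligible. I'll lift it high enough to pass over the straight cutter.

```bash
python3 -m pendant '[{"x":0,"y":0,"z":0.1,"yaw":0,"hand":16},{"x":0,"y":0,"z":0.2,"yaw":0,"hand":16},{"x":0,"y":0,"z":0.3,"yaw":0,"hand":16},{"x":0,"y":0,"z":0.45,"yaw":0,"hand":16},{"x":0,"y":0,"z":0.6,"yaw":0,"hand":16},{"x":0,"y":0,"z":0.8,"yaw":0,"hand":16},{"x":0,"y":0,"z":1,"yaw":0,"hand":16},{"x":0,"y":0,"z":1,"yaw":0,"hand":16}]'
python3 -m pendant '[{"x":0,"y":0,"z":0.15,"yaw":0,"hand":16},{"x":0,"y":0,"z":0.3,"yaw":0,"hand":16},{"x":0,"y":0,"z":0.3,"yaw":0,"hand":16},{"x":0,"y":0,"z":0.3,"yaw":0,"hand":16},{"x":0,"y":0,"z":0.3,"yaw":0,"hand":16}]'
python3 - <<'E'
from h import *
im,_=snap('side','s4');im2,_=snap('top','t4')
a=cv2.resize(im[60:340,230:470,::-1],None,fx=2,fy=2)
b=cv2.resize(im2[110:310,120:420,::-1],(390,260));b=cv2.copyMakeBorder(b,0,300,0,0,0)
b=cv2.resize(b,(300,560)) if 0 else b[:560,:]
m=cv2.hconcat([a,b]);s=min(1,790/m.shape[1]);cv2.imwrite('pics/j4.png',cv2.resize(m,None,fx=s,fy=s))
E
```

```text
t: 9.3
tool_pos: [0.4986, 0.1938, 0.2628]
tcp_rot: [179.6, -0.4, 73.3]
wrist_force: [1.0, -0.1, -0.6]
width: 0.0214
grasp_force: 61.1
t: 9.8
tool_pos: [0.4953, 0.1922, 0.3014]
tcp_rot: [-179.8, 0.1, 73.3]
wrist_force: [-0.7, 1.0, -1.1]
width: 0.0214
grasp_force: 61.1
```

View pics/j4.png

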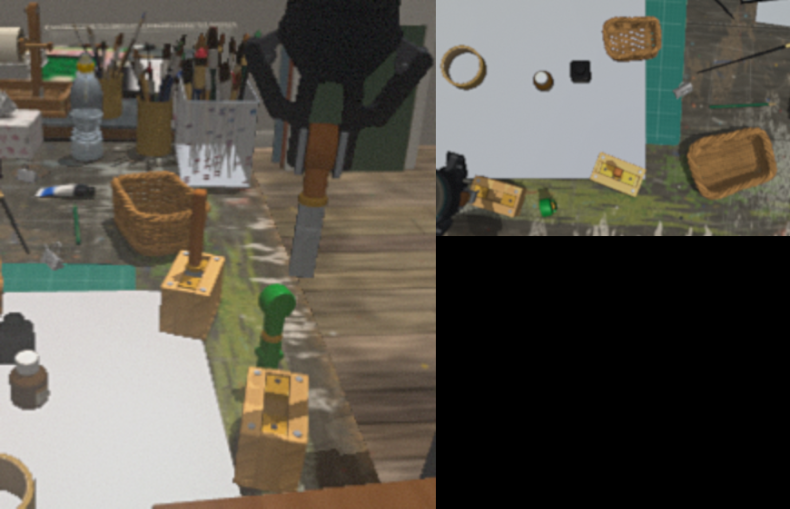

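The burin hangs straight in the gripper, with its foot about 0.21 m up. The block is empty and both cheeks are back. Everything else stands as before. Next, over the basket at (0.560, -0.288), turning +34 deg to its axes.

```bash
python3 -m pendant '[{"x":0.05,"y":-0.15,"z":0,"yaw":0,"hand":16},{"x":0.1,"y":-0.35,"z":0,"yaw":0,"hand":16},{"x":0.15,"y":-0.6,"z":0,"yaw":0,"hand":16},{"x":0.2,"y":-0.8,"z":0,"yaw":0,"hand":16},{"x":0.2,"y":-1,"z":0,"yaw":0,"hand":16}]' && python3 -m pendant '[{"x":0.05,"y":-0.25,"z":0,"yaw":0.06,"hand":16},{"x":0.1,"y":-0.5,"z":0,"yaw":0.12,"hand":16},{"x":0.15,"y":-0.75,"z":0,"yaw":0.18,"hand":16},{"x":0.2,"y":-1,"z":0,"yaw":0.24,"hand":16}]' && python3 -m pendant '[{"x":0.02,"y":-0.25,"z":0,"yaw":0.046,"hand":16},{"x":0.02,"y":-0.5,"z":0,"yaw":0.046,"hand":16},{"x":0.027,"y":-0.75,"z":0,"yaw":0.046,"hand":16},{"x":0.027,"y":-1,"z":0,"yaw":0.046,"hand":16}]' && python3 -m pendant '[{"x":0,"y":-0.1,"z":0,"yaw":0,"hand":16},{"x":0,"y":-0.2,"z":0,"yaw":0,"hand":16},{"x":0,"y":-0.2,"z":0,"yaw":0,"hand":16},{"x":0,"y":-0.2,"z":0,"yaw":0,"hand":16},{"x":0,"y":-0.2,"z":0,"yaw":0,"hand":16},{"x":0,"y":-0.2,"z":0,"yaw":0,"hand":16}]'
```

```text
t: 10.4
tool_pos: [0.5268, 0.0409, 0.3021]
tcp_rot: [-179.9, 0.0, 73.3]
wrist_force: [0.5, 0.3, -1.2]
width: 0.0211
grasp_force: 61.0
t: 10.8
tool_pos: [0.5561, -0.1091, 0.3023]
tcp_rot: [-179.9, -0.1, 102.4]
wrist_force: [0.5, 0.2, -2.0]
width: 0.0212
grasp_force: 61.0
t: 11.2
tool_pos: [0.5601, -0.2591, 0.3021]
tcp_rot: [-180.0, -0.1, 107.6]
wrist_force: [1.0, 0.2, -1.8]
width: 0.0212
grasp_force: 61.0
t: 11.8
tool_pos: [0.5605, -0.2864, 0.3037]
tcp_rot: [180.0, -0.0, 107.7]
wrist_force: [-0.4, -0.9, -1.8]
width: 0.0208
grasp_force: 61.0
```

```bash
python3 -m pendant '[{"x":0,"y":0,"z":-0.2,"yaw":0,"hand":16},{"x":0,"y":0,"z":-0.4,"yaw":0,"hand":16},{"x":0,"y":0,"z":-0.6,"yaw":0,"hand":16},{"x":0,"y":0,"z":-0.8,"yaw":0,"hand":16},{"x":0,"y":0,"z":-0.9,"yaw":0,"hand":16},{"x":0,"y":0,"z":-1,"yaw":0,"hand":16},{"x":0,"y":0,"z":-1,"yaw":0,"hand":16}]' && python3 -m pendant '[{"x":0,"y":0,"z":-0.1,"yaw":0,"hand":16},{"x":0,"y":0,"z":-0.2,"yaw":0,"hand":16},{"x":0,"y":0,"z":-0.26,"yaw":0,"hand":16},{"x":0,"y":0,"z":-0.3,"yaw":0,"hand":16},{"x":0,"y":0,"z":-0.3,"yaw":0,"hand":16},{"x":0,"y":0,"z":-0.3,"yaw":0,"hand":16}]'
```

```text
t: 12.5
tool_pos: [0.5591, -0.286, 0.1512]
tcp_rot: [-179.8, -0.2, 107.7]
wrist_force: [-0.7, -0.1, -1.7]
width: 0.0209
grasp_force: 60.9
t: 13.1
tool_pos: [0.5608, -0.2879, 0.109]
tcp_rot: [180.0, 0.1, 107.6]
wrist_force: [0.1, 0.2, -1.2]
width: 0.0215
grasp_force: 61.1
```

```bash
python3 -m pendant '[{"x":0,"y":0,"z":-0.02,"yaw":0,"hand":16},{"x":0,"y":0,"z":-0.035,"yaw":0,"hand":16},{"x":0,"y":0,"z":-0.045,"yaw":0,"hand":16},{"x":0,"y":0,"z":-0.045,"yaw":0,"hand":16},{"x":0,"y":0,"z":-0.045,"yaw":0,"hand":16}]'
```

```text
t: 13.6
tool_pos: [0.5603, -0.2877, 0.1016]
tcp_rot: [180.0, -0.0, 107.6]
wrist_force: [-0.3, -0.0, -1.1]
width: 0.0214
grasp_force: 61.1
```

```bash
python3 -m pendant '[{"x":0,"y":0,"z":-0.01,"yaw":0,"hand":16},{"x":0,"y":0,"z":-0.015,"yaw":0,"hand":16},{"x":0,"y":0,"z":-0.015,"yaw":0,"hand":16},{"x":0,"y":0,"z":-0.015,"yaw":0,"hand":16}]'; python3 -m pendant '[{"x":0,"y":0,"z":0,"yaw":0,"hand":24},{"x":0,"y":0,"z":0,"yaw":0,"hand":28},{"x":0,"y":0,"z":0,"yaw":0,"hand":36},{"x":0,"y":0,"z":0,"yaw":0,"hand":45},{"x":0,"y":0,"z":0,"yaw":0,"hand":55},{"x":0,"y":0,"z":0,"yaw":0,"hand":60},{"x":0,"y":0,"z":0.1,"yaw":0,"hand":60},{"x":0,"y":0,"z":0.25,"yaw":0,"hand":60},{"x":0,"y":0,"z":0.5,"yaw":0,"hand":60},{"x":0,"y":0,"z":0.8,"yaw":0,"hand":60},{"x":0,"y":0,"z":1,"yaw":0,"hand":60},{"x":0,"y":0,"z":1,"yaw":0,"hand":60},{"x":0,"y":0,"z":1,"yaw":0,"hand":60},{"x":0,"y":0,"z":1,"yaw":0,"hand":60}]'
python3 - <<'E'
from h import *
im,_=snap('side','s5')
cv2.imwrite('pics/s5c.png',cv2.resize(im[60:340,200:440,::-1],None,fx=2.1,fy=2.1))
E
```

```text
t: 14.0
tool_pos: [0.5604, -0.2878, 0.0995]
tcp_rot: [180.0, 0.0, 107.6]
wrist_force: [-0.6, 0.2, -0.3]
width: 0.0212
grasp_force: 61.3
t: 15.4
tool_pos: [0.5595, -0.2872, 0.2477]
tcp_rot: [-179.9, -0.1, 107.6]
wrist_force: [-0.4, -0.1, 0.3]
width: 0.0599
grasp_force: 0.0
```

View pics/s5c.png

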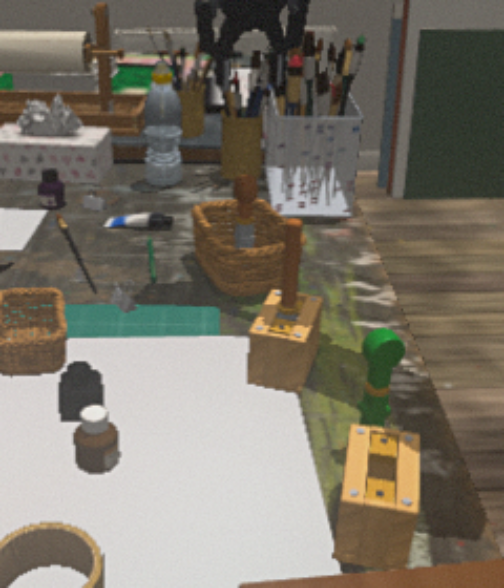

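The burin stands in the large basket at (245,210), released, with the gripper clear above it. The straight cutter at (290,265) and the green look-alike at (380,370) are untouched. I'll let it settle briefly, then hand in.

```bash
python3 -m pendant '[{"x":0,"y":0,"z":0.2,"yaw":0,"hand":60},{"x":0,"y":0,"z":0.2,"yaw":0,"hand":60},{"x":0,"y":0,"z":0.2,"yaw":0,"hand":60},{"x":0,"y":0,"z":0.2,"yaw":0,"hand":60},{"x":0,"y":0,"z":0.2,"yaw":0,"hand":60}]'; python3 -c "
from h import *
d=snap('side','s6')[1];C=cloud('side',d);m=(np.hypot(C[...,0]-.56,C[...,1]+.288)<.05)&(C[...,2]>.09)&(C[...,2]<.17);print(m.sum(),C[m].max(0),C[m].min(0))
print(bot.job_done())"
```

```text
t: 15.95
tool_pos: [0.5598, -0.2874, 0.2778]
tcp_rot: [-179.9, -0.1, 107.6]
wrist_force: [-0.6, -0.5, -0.7]
width: 0.0596
grasp_force: 0.0
163 [ 0.57129171 -0.26097014  0.13888428] [ 0.54544375 -0.28992238  0.0900138 ]
the job is handed in; nothing more can be done
None
```

The burin was rocked about 10° to each side, pulled straight up and left standing, released, in the larger basket; the straight cutter and the green look-alike were left untouched, and the job was handed in at about 16 s.

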